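Load the gravity rail of a lab reader with two tube carriers

TASK

The sloping rail feeds tube carriers to the reader at its low end. Swing the end-stop arm fully across the rail, then hang the longer carrier by its hook on the upper part of the rail and let go so that it slides down by itself to the stop; after that do the same with the shorter one, so that it comes to rest up against the longer. Set each onto the rail rather than dropping it, and leave the jar and the spray bottle alone.

Things in the scene. Friction and masses are not known exactly. Their poses are not given: they have to be found in the camera images.
- rail: Sloping rail, fixed. Origin on the bench under its middle; own y along the rail (level), z up. Polished straight steel bar, 10 mm thick (x -5 to 5), 20 deep, y -230 to 230 mm; its top is at z = 175 mm + 0.176 y (10 degrees), high end at +y. Slick (friction 0.1): a carrier let go slides to -y. Carriers hang with their x and y along the rail's, bar in the hook channel, tray beneath.
- rail_load (a point): Point on the bar's top 110 mm up-rail of the middle, 194 mm above the bench: a good place for the hook's middle when hanging a carrier (70 to 150 mm up-rail will do). The rail's posts, 24 x 16 mm, stand under the bar 222 mm either way of its middle; foot plate 90 x 500 x 8 mm; a white reader, 160 wide and 110 high, stands 260 to 410 mm down-rail.
- gate (a joint): Angle of the end-stop arm about its upright pivot at the rail's low end: 0 = fully shut, square across the rail (arm along the rail's +x), at a hard limit; grows to 1.55 rad as it opens towards the high end (anticlockwise from above). Stays where left (friction 0.05 N m). Shut, it stops carriers 170 mm down-rail of the middle; they push it onto its limit.
- gate_knob (a point): Middle of the upright black round knob on the end-stop arm, 20 mm across, 50 high (this point half-way up), 45 mm from the pivot axis; pinch it from above and let the grip turn with the arm, or push it round. The steel arm under it is 10 mm thick, 30 high, reaches from 8 mm behind to 75 mm beyond the pivot axis; its top is 25 mm below this point.
- gate_pivot (a point): Point on the arm's upright pivot axis at the height of the knob's middle; 55 mm to the -x side of the rail and 175 mm down-rail of its middle.
- long_grip (a point): Centre of the grip fin of the longer tube carrier (110 mm long, 168 mm high, about 280 g), standing loose on the bench; 147.5 mm above its underside. Fin 14 mm thick (x), 45 long (y), 45 high: pinch it across x from above. z up, y lengthwise, x to the hook's open side. Base: white tray 60 mm wide, 110 long, 35 high, tube caps 6 mm more; 4 mm upright plate joins it to the roof at x -14 to -10 mm.
- long_hook (a point): Underside centre of the longer carrier's roof, 115 mm above its underside, 32.5 below the fin's centre; rests on the bar's top when hung. Roof 28 mm wide, 8 thick. Hook lip at x 10 to 14 mm reaches 15 mm below the roof: a channel 20 mm wide, open below; gap of 65 mm from tray to lip lets the bar in from the +x side. All full length. At rest 114 mm down-rail of the rail's middle.
- short_grip (a point): Centre of the grip fin of the shorter tube carrier (70 mm long, 168 mm high, about 190 g), standing loose on the bench; 147.5 mm above its underside. Fin 14 mm thick (x), 45 long (y), 45 high: pinch it across x from above. z up, y lengthwise, x to the hook's open side. Base: white tray 60 mm wide, 70 long, 35 high, tube caps 6 mm more; 4 mm upright plate joins it to the roof at x -14 to -10 mm.
- short_hook (a point): Underside centre of the shorter carrier's roof, 115 mm above its underside, 32.5 below the fin's centre; rests on the bar's top when hung. Roof 28 mm wide, 8 thick. Hook lip at x 10 to 14 mm reaches 15 mm below the roof: a channel 20 mm wide, open below; gap of 65 mm from tray to lip lets the bar in from the +x side. All full length. At rest 26 mm down-rail of the rail's middle.
- jar: White screw-top plastic jar, 72 mm across, 78 mm high, loose; bystander. Origin at the centre of its underside.
- sprayer: Clear spray bottle with a blue head, 68 mm across, 195 mm high, loose; bystander. Origin at the centre of its underside.
There are look-alikes about, which are no part of the job. Leave any red look-alike of the part that bears short_grip alone. What is shaped like the part that bears long_grip but green is not meant.

How it is judged:
On the way, in this order (a step that is already met when the one before it is completed fails the run):
1. the end-stop arm is swung fully shut (value of joint gate below 0.1 rad), for 0.1 s.
2. the longer carrier hangs on the upper part of the rail, let go (value of joint gate below 0.1 rad and x of long_hook in the frame of rail between -0.011 and 0.011 m and y of long_hook in the frame of rail between 0.03 and 0.17 m and z of long_hook in the frame of rail between 0.1723 and 0.213 m and contact force between long and rail above 0.2 N and contact force between the fingers and long below 0.05 N), for 0.03 s.
3. the longer carrier has slid down and rests against the stop (value of joint gate below 0.1 rad and x of long_hook in the frame of rail between -0.01 and 0.01 m and y of long_hook in the frame of rail between -0.1265 and -0.1025 m and z of long_hook in the frame of rail between 0.1458 and 0.1638 m and angle between long_hook's own z axis and vertical below 0.26 rad and contact force between the fingers and long below 0.05 N and contact force between long and gate above 0.02 N and linear speed of long below 0.02 m/s and angular speed of long below 0.2 rad/s), for 0.2 s.
4. the shorter carrier hangs on the upper part of the rail, let go (value of joint gate below 0.1 rad and x of short_hook in the frame of rail between -0.011 and 0.011 m and y of short_hook in the frame of rail between 0.03 and 0.17 m and z of short_hook in the frame of rail between 0.1723 and 0.213 m and contact force between short and rail above 0.2 N and contact force between the fingers and short below 0.05 N), for 0.03 s.
5. the shorter carrier has slid down and rests against the longer (x of short_hook in the frame of rail between -0.01 and 0.01 m and y of short_hook in the frame of rail between -0.0398 and -0.0118 m and z of short_hook in the frame of rail between 0.1615 and 0.1795 m and angle between short_hook's own z axis and vertical below 0.26 rad and contact force between the fingers and short below 0.05 N and contact force between short and long above 0.02 N and linear speed of short below 0.02 m/s and angular speed of short below 0.2 rad/s), for 0.2 s.
At the end, for the whole second after the job is handed in: Stop arm shut (within 0.1 rad); longer carrier hangs on the rail touching it, shorter hangs touching the longer (hooks within 12 and 14 mm along, 10 mm across, 9 mm in height of their places; tilt under 0.26 rad), both let go and at rest (all of step 3 and all of step 5).
It fails at once if the white jar was pushed away or knocked over (distance of jar from where it was at the start of the episode above 0.03 m or angle between jar's own z axis and vertical above 0.35 rad).
It fails at once if the spray bottle was pushed away or knocked over (distance of sprayer from where it was at the start of the episode above 0.03 m or angle between sprayer's own z axis and vertical above 0.35 rad).
It fails at once if the long carrier was let go well above the rail (z of long_hook in the frame of rail above 0.226 m and contact force between the fingers and long below 0.01 N).
It fails at once if the short carrier was let go well above the rail (z of short_hook in the frame of rail above 0.226 m and contact force between the fingers and short below 0.01 N).
It also fails if it takes over 59 s, if anything falls off the work surface, if the arm or the gripper's body presses on something with over 40 N, if the wrist force passes 120 N, or if a joint passes its speed limit or range.

ROBOT

A 6-joint arm with a two-finger parallel gripper is mounted at the origin on the work surface. World frame = base frame: x ahead of the robot, y to its left, z up, the work surface at z = 0. Lengths are in m, angles in rad, forces in N, time in s.
With the tool pointing down it reaches from about 0.35 to 0.975 m from the base axis. Payload 4.9 kg.
Tool frame: the origin (TCP) lies midway between the tips of the shut fingers; the grasp point (between the pads) lies 19 mm behind it; z points along the fingers, y is the direction in which the jaws open and shut (so a half turn about z gives the same grasp; the last joint's range is limited). The gripper opens to 85 mm and grips with 20 to 120 N. Pads are 22 mm wide; open, the fingers measure 114 mm over their backs; the gripper's body (76 mm by 85 mm) begins 54 mm behind the grasp point. The pads swing forward as they close: fully open they stand 13 mm farther back than shut.
Start: joints at [-1.36, 0.053, 1.613, -0, 1.476, -0.119], TCP at [0.202, -0.591, 0.231] pointing down, gripper open.
Joint ranges: [-3.01, 3.01], [-1.01, 2.22], [0.06, 2.58], [-1.02, 4.17], [0.09, 2.62], [-3.14, 3.14]. Speed limits (rad/s): [2.57, 2.57, 3.14, 3.14, 3.14, 3.14].

INTERFACE

Orientations are given as a rotation vector (axis times angle).
In Python, from station import ctrl gives the robot as it stands.
- The arm moves only by the shell command python3 -m jog 'ROWS' [FORCE]. ROWS is JSON, one flat list of numbers, 7 for each row, row after row: the opening, from 0 (shut) to 1 (fully open), then the shift along the tool's x, y, z in m, then the turn, a rotation vector about the tool's x, y, z in degrees. A call has 1 to 10 rows; each row shifts and turns the commanded pose from where the row before left it, along the tool's axes as they then stand; what a row does not reach is not made up. A row lasts 1/8 s, in which the tool goes at most 62.5 mm and 10.7 degrees, less where a joint would pass 70% of its speed; a pose out of reach is approached as far as the arm can. A call with a gripper value outside its range is refused whole. The fingers move at their own pace and stop on an object; FORCE is the grip in N (left out, the last holds). Time passes only in rows, so rows that do not move let the fingers close. It gives the time, the measured TCP pose, the force and the opening at its end, in the units of the state.
- ctrl.get_obs(): the state, without advancing time (a new reading comes with each control period).
- ctrl.get_image(name): name is "side" or "top"; returns a dict with "image" (384x512x3 uint8, blue, green, red), "camera_matrix" (3x3 intrinsics, pixels), "rvec" (rotation vector, rad) and "tvec" (3), from world to camera coordinates, as OpenCV has them. Camera axes: x right, y down, z forward; pixel columns grow to the right and rows downward; lengths in m; the calibration is good to about 2 mm. A picture is of the moment at which its call begins. There is no depth.
- ctrl.finish_job(): hands the job in, once; it reports no verdict.
Trained networks look in a picture, given as the dict that the camera call returned (one of the last four; its "shot" number tells which), for a name from the list of things; names that differ only in an ending like _2 or _b are one class to them, and where a whole thing is asked for, a point or a joint stands for the part that bears it (a point fixed in the world has none). Each returns a list of dicts, best first, with "p" (0 to 1); they miss things now and then, are a little off and sometimes report something else, mostly with a low value. They report only what shows in the picture. A call takes as long as a camera call. They do not tell look-alikes from the thing itself.
- ctrl.boxes_of(target, picture): "box" ([centre column, centre row, width, height] in pixels, round what is visible of it).
The state is a dict: "t": time; "q": joint angles; "dq": joint speeds; "effort": joint torques, N m; "tool_pos": TCP position; "tool_rot": TCP orientation; "contact_force": force on the tool from outside, world axes, zero at the start; "wrist_torque": the same for the moment, N m; "opening": finger opening in m.
Only numpy, scipy, OpenCV 4.12 (cv2) and the standard library are available. Lean on these libraries where they do the work, as an engineer would, in place of code of your own. Each camera call takes 0.05 s, during which the arm holds its last target. There are 200 camera calls.

## Working session

There is one attempt and no reset: what is moved stays moved. The work goes in short steps, Python scripts to look and compute and a shell command to move; the robot and the scene stay as the last step left them, time stands still between calls to the robot, and variables do not carry over. Pictures are saved under pics/ and viewed, about 8 in all and at most 12, crops included, and the job is handed in when it is done.

```bash
mkdir -p pics; cat > h.py <<'E'
import cv2,numpy as np
from station import ctrl
def ray(P,u,v):
    R=cv2.Rodrigues(np.array(P["rvec"],float))[0];t=np.array(P["tvec"],float).ravel()
    d=R.T@np.linalg.inv(P["camera_matrix"])@np.array([u,v,1.]);return -R.T@t,d
def atz(P,u,v,z):
    o,d=ray(P,u,v);return o+d*(z-o[2])/d[2]
def proj(P,X):
    return cv2.projectPoints(np.array(X,float).reshape(-1,3),np.array(P["rvec"],float),np.array(P["tvec"],float),np.array(P["camera_matrix"],float),None)[0].reshape(-1,2)
def tri(P,a,Q,b):
    o,d=ray(P,*a);p,e=ray(Q,*b)
    s=np.linalg.lstsq(np.c_[d,-e],p-o,rcond=None)[0]
    A,B=o+d*s[0],p+e*s[1];return (A+B)/2,np.linalg.norm(A-B)
E
python3 - <<'E'
from h import *
np.set_printoptions(precision=3,suppress=True)
T=ctrl.get_image("top");S=ctrl.get_image("side")
cv2.imwrite("pics/both.png",cv2.resize(np.vstack([T["image"],S["image"]]),None,fx=.78,fy=.78) if 0 else T["image"])
cv2.imwrite("pics/top.png",cv2.resize(T["image"],(800,600),interpolation=2));cv2.imwrite("pics/side.png",cv2.resize(S["image"],(800,600),interpolation=2))
for n in ["rail","rail_load","gate","gate_knob","gate_pivot","long_grip","long_hook","short_grip","short_hook","jar","sprayer"]:
  for m,P in(("top",T),("side",S)):
    print(n,m,[(np.round(b["box"],1).tolist(),round(b["p"],2)) for b in ctrl.boxes_of(n,P)[:4]])
for P in(T,S): print(ray(P,256,192))
print(ctrl.get_obs())
E
```

```text
rail top [([338.3, 151.0, 251.4, 76.0], 0.67)]
rail side [([239.8, 171.6, 124.1, 137.8], 0.81)]
rail_load top [([337.6, 150.3, 250.0, 76.4], 0.74), ([368.9, 154.6, 36.1, 24.5], 0.63)]
rail_load side [([240.4, 170.2, 120.4, 146.1], 0.86)]
gate top [([367.4, 153.2, 36.9, 28.0], 0.7)]
gate side [([263.6, 125.7, 23.2, 22.7], 0.54)]
gate_knob top [([369.9, 152.7, 33.5, 26.2], 0.98)]
gate_knob side [([262.8, 126.2, 20.4, 24.3], 0.62)]
gate_pivot top [([370.0, 152.1, 38.3, 25.2], 0.84)]
gate_pivot side [([262.6, 125.5, 23.3, 27.6], 0.67)]
long_grip top [([328.5, 230.5, 56.3, 26.6], 0.71), ([365.1, 276.1, 59.1, 45.3], 0.7), ([367.5, 154.4, 40.0, 27.9], 0.43), ([339.8, 150.2, 251.5, 78.2], 0.31)]
long_grip side [([292.7, 187.4, 30.6, 55.0], 0.71)]
long_hook top [([367.1, 275.5, 56.0, 45.2], 0.96), ([328.1, 233.2, 49.8, 29.5], 0.55)]
long_hook side [([291.6, 185.4, 29.5, 56.6], 0.87), ([334.1, 179.2, 41.4, 52.9], 0.7)]
short_grip top [([170.3, 211.1, 38.6, 34.7], 0.89), ([159.8, 255.7, 43.3, 25.9], 0.8)]
short_grip side [([234.9, 288.3, 29.1, 60.4], 0.85), ([202.2, 265.8, 34.9, 58.8], 0.59), (
[... 366 characters left out ...]
, 0.9)]
sprayer top [([139.1, 154.0, 48.8, 38.0], 0.73)]
sprayer side [([136.9, 256.9, 32.1, 60.0], 0.93), ([264.6, 126.0, 20.7, 25.9], 0.18)]
(array([0.312, 0.065, 0.983]), array([ 0.247, -0.018, -0.969]))
(array([0.104, 0.935, 1.02 ]), array([ 0.289, -0.685, -0.669]))
{'t': 1.2, 'q': array([-1.36 ,  0.053,  1.613, -0.   ,  1.476, -0.119]), 'dq': array([ 0.   , -0.   ,  0.002, -0.001, -0.001,  0.   ]), 'effort': array([ -0.   , -39.369, -37.046,  -0.   ,   0.001,  -0.   ]), 'tool_pos': array([ 0.202, -0.591,  0.231]), 'tool_rot': array([-3.099, -0.516,  0.   ]), 'contact_force': array([ 0.766, -0.418,  0.054]), 'wrist_torque': array([ 0.006, -0.02 ,  0.027]), 'opening': 0.08515972654040126}
```

View pics/top.png

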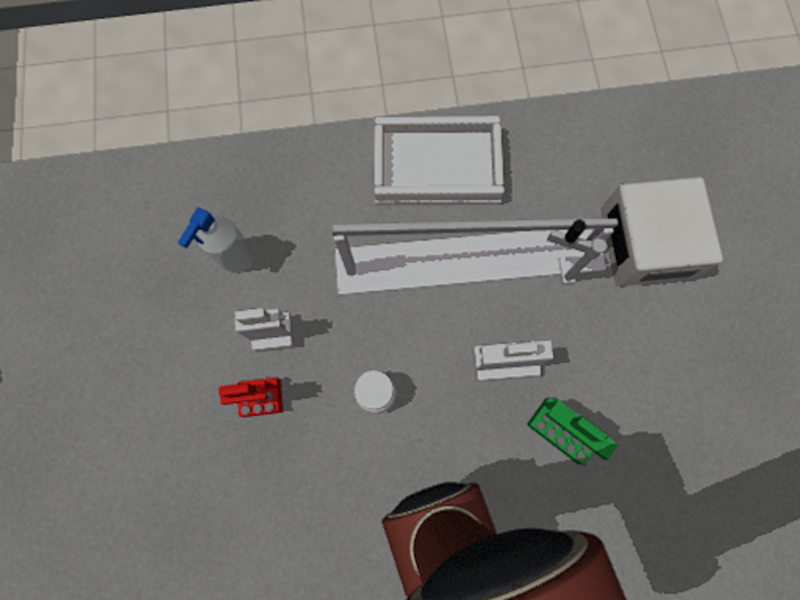

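View pics/side.png

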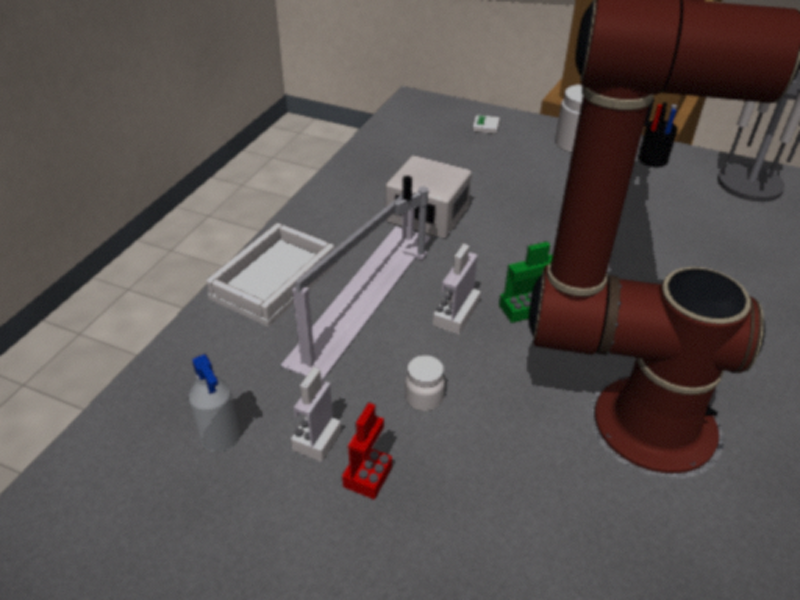

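Candidates (800-px top view):
- **Long:** white at (513,358) or green at (572,430). I choose white.
- **Short:** white at (264,328) or red at (250,396). I choose white.
- **Rail:** low end is at the right, next to the reader. The knob is at (575,231).
- **Bystanders:** jar at (374,391), sprayer at (222,240).

Next are close crops to check these.

```bash
python3 - <<'E'
from h import *
T=ctrl.get_image("top");S=ctrl.get_image("side")
np.save("T.npy",T,allow_pickle=True);np.save("S.npy",S,allow_pickle=True)
def g(I,x0,y0,w,h,s):
    c=cv2.resize(I[y0:y0+h,x0:x0+w],None,fx=s,fy=s,interpolation=cv2.INTER_CUBIC)
    for x in range(-(-x0//20)*20,x0+w,20): cv2.line(c,((x-x0)*s,0),((x-x0)*s,8),(0,255,255),1);cv2.putText(c,str(x),((x-x0)*s+2,10),0,.35,(0,255,255),1)
    for y in range(-(-y0//20)*20,y0+h,20): cv2.line(c,(0,(y-y0)*s),(8,(y-y0)*s),(0,255,255),1);cv2.putText(c,str(y),(2,(y-y0)*s-2),0,.35,(0,255,255),1)
    return c
a=g(T["image"],200,135,200,58,4);b=g(T["image"],140,190,100,60,4);c=g(T["image"],290,205,100,60,4)
cv2.imwrite("pics/c1.png",np.vstack([a,np.hstack([b,c])]))
a=g(S["image"],180,105,110,140,4);b=g(S["image"],180,230,60,70,5);c=g(S["image"],270,150,60,70,5)
o=np.zeros((600,760,3),np.uint8);o[:560,:440]=a;o[:300,440:740]=np.zeros(1) if 0 else b[:300];o[300:600,440:740]=c[:300]
cv2.imwrite("pics/c2.png",o)
E
```

```text
(no output)
```

View pics/c1.png

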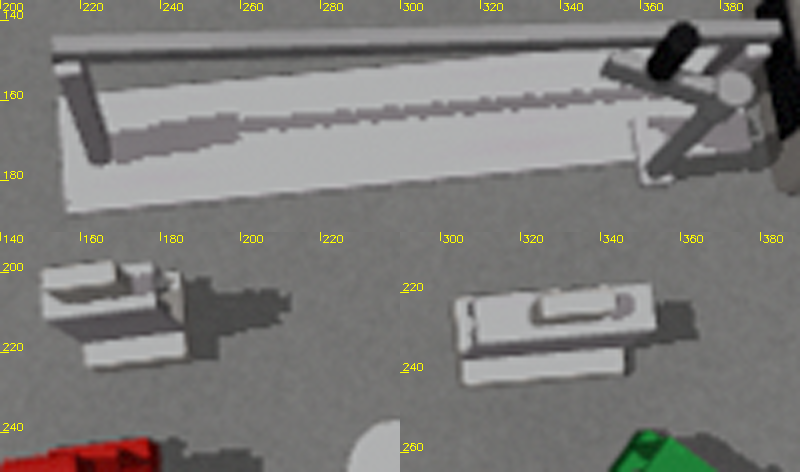

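View pics/c2.png

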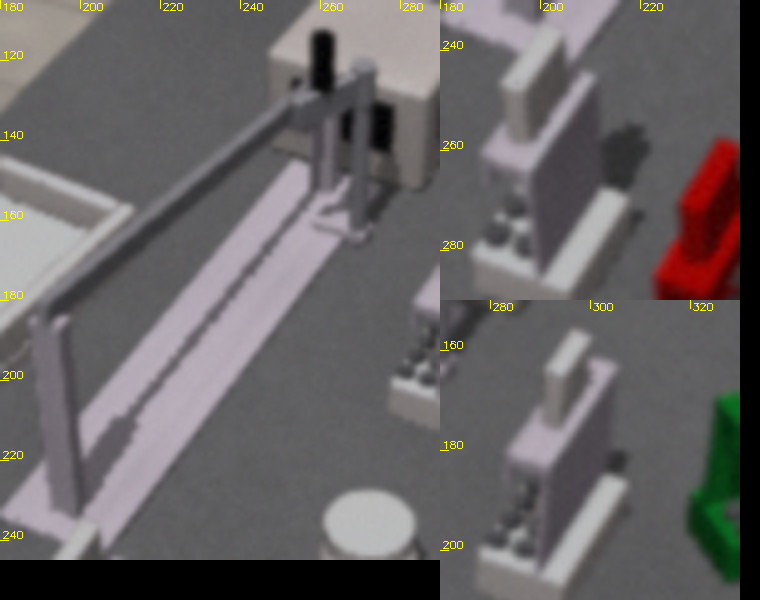

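The crops confirm the choice: both white carriers have their caps and open hook side facing away from the robot (+x). Their fin tops are at top px (334.5,223) for the long one and (160,201) for the short one. The gate arm is open, with the knob at top px (369,148). Next I fit the poses.

```bash
cat > fit.py <<'E'
from h import *
from scipy.optimize import least_squares
np.set_printoptions(precision=4,suppress=True)
T=np.load("T.npy",allow_pickle=True).item();S=np.load("S.npy",allow_pickle=True).item()
def W(p,X):
    X=np.array(X,float)/1000;c,s=np.cos(p[2]),np.sin(p[2])
    return X@np.array([[c,s,0],[-s,c,0],[0,0,1]])+[p[0],p[1],0]
def fit(t,s,p0):
    f=lambda p:np.r_[(proj(T,W(p,[a[1] for a in t]))-[a[0] for a in t]).ravel(),(proj(S,W(p,[a[1] for a in s]))-[a[0] for a in s]).ravel()]
    r=least_squares(f,p0,loss="soft_l1");return r.x,f(r.x).reshape(-1,2)
zb=lambda y:175+.1763*y
P={}
P["rail"]=fit([((213,144.2),(5,228,zb(228))),((213.3,147.5),(-5,228,zb(228))),((395,140.5),(5,-230,zb(-230))),((395.5,143.2),(-5,-230,zb(-230))),((215.5,158.8),(45,250,8)),((217,188),(-45,250,8))],
 [((189.5,179.5),(5,230,zb(230))),((195,183),(-5,230,zb(230))),((206,241),(-45,250,8))],[.6,0,0])
P["long"]=fit([((353,218.25),(14,-55,123)),((353.75,229.2),(-14,-55,123)),((307.5,233.5),(-14,55,123)),((305.5,243.3),(-30,55,0)),((345.75,240.8),(-30,-55,0)),((334.5,222),(0,0,168))],
 [((278,200),(30,55,35)),((293,205.6),(-30,55,35)),((307.4,187),(-30,-55,35)),((283.6,179),(14,55,123)),((291,182.4),(-14,55,123)),((305.6,163.4),(-14,-55,123))],[.45,-.1,0])
P["short"]=fit([((151.25,211.5),(-14,35,123)),((179.5,208.25),(-14,-35,123)),((159.75,201.25),(0,0,168)),((161.25,224),(-30,35,0)),((186.25,221.25),(-30,-35,0))],
 [((187,281),(30,35,35)),((202.4,287),(-30,35,35)),((217.6,269.4),(-30,-35,35)),((188.6,260.4),(14,35,123)),((198,263.6),(-14,35,123)),((211,245),(-14,-35,123))],[.5,.2,0])
if __name__=="__main__":
    for k,(p,r) in P.items(): print(k,p,np.degrees(p[2]));print(r.round(1).tolist())
    k,e=tri(T,(368.8,148),S,(260,120.7));v,e2=tri(T,(383.8,157),S,(271,121));print("knob",k,e,"pivtop",v,e2)
    rp=P["rail"][0];pv=W(rp,[[-55,-175,0]])[0];print("pivot model",pv,"load",W(rp,[[0,110,0]])[0],"jar",atz(T,239.8,252.4,.04))
    d=np.array(k-pv);print("arm len",np.hypot(d[0],d[1]),"angle rel rail x",np.arctan2(d[1],d[0])-rp[2])
E
python3 fit.py
```

```text
rail [ 0.6213 -0.0938 -0.0383] -2.192998966257611
[[0.6, -0.0], [0.6, 0.7], [-0.3, -0.4], [-0.1, 0.5], [-0.9, 0.1], [-0.4, 0.5], [-0.2, -1.1], [-2.5, -3.5], [0.3, 0.5]]
long [ 0.4224 -0.1228 -0.0577] -3.303645176919374
[[-0.9, -0.2], [-0.1, 0.0], [1.7, -0.9], [-1.6, 1.0], [-2.6, 0.5], [-0.1, 0.3], [-1.1, -1.0], [1.5, -0.4], [0.5, -2.6], [-0.6, 0.2], [0.6, -0.4], [0.1, -1.7]]
short [ 0.5298  0.284  -0.0158] -0.905165965389949
[[-1.9, 0.2], [-2.1, 0.2], [-1.8, -0.7], [1.8, 1.6], [1.6, 1.4], [-1.7, -1.6], [3.0, 0.4], [0.5, -1.4], [-0.9, -0.6], [-0.5, -0.0], [0.1, -0.7]]
knob [ 0.5851 -0.231   0.1933] 0.0005645835748190285 pivtop [ 0.5625 -0.2689  0.176 ] 0.0011905206274549726
pivot model [ 0.5596 -0.2666  0.    ] load [0.6255 0.0161 0.    ] jar [0.3936 0.1117 0.04  ]
arm len 0.04376239525862864 angle rel rail x 0.9876310883987912
```

```bash
cat >> h.py <<'E'
from scipy.spatial.transform import Rotation as Ro
def togo(pos,yaw):
    """shift in present tool axes (mm) and turn (deg) to level pose with tool x at yaw (deg)"""
    o=ctrl.get_obs();R=Ro.from_rotvec(o["tool_rot"])
    y=np.radians(yaw);G=Ro.from_matrix(np.array([[np.cos(y),np.sin(y),0],[np.sin(y),-np.cos(y),0],[0,0,-1]]))
    print("t %.2f tcp"%o["t"],np.round(o["tool_pos"],4),"f",np.round(o["contact_force"],1),"open %.4f"%o["opening"],
     "shift mm",np.round(R.inv().apply(np.array(pos)-o["tool_pos"])*1000,1),"turn",np.round((R.inv()*G).as_rotvec(degrees=True),1))
E
python3 -m jog '[1,0,0,-0.01,0,0,-9.9, 1,0,0,-0.01,0,0,-9.9, 1,0,0,-0.01,0,0,-9.9, 1,0,0,-0.01,0,0,-9.9, 1,0,0,-0.01,0,0,-9.9, 1,0,0,-0.01,0,0,-9.9, 1,0,0,-0.01,0,0,-9.9, 1,0,0,0,0,0,0]' 30
python3 -c "
from h import *
togo([.585,-.231,.30],88)"
```

```text
t: 2.3
tool_pos: [0.2025, -0.5918, 0.3025]
tool_rot: [2.257, 2.183, -0.002]
contact_force: [0.0, -0.7, 0.7]
opening: 0.0852
t 2.30 tcp [ 0.2025 -0.5918  0.3025] f [ 0.  -0.7  0.7] open 0.0852 shift mm [373.4 370.2   1.9] turn [0.  0.1 0.1]
```

```bash
python3 -m jog '[1,0.04,0.04,0,0,0,0, 1,0.042,0.041,0,0,0,0, 1,0.042,0.041,0,0,0,0, 1,0.042,0.042,0,0,0,0, 1,0.042,0.042,0,0,0,0, 1,0.042,0.042,0,0,0,0, 1,0.042,0.042,0,0,0,0, 1,0.042,0.041,0,0,0,0, 1,0.039,0.039,0,0,0,0, 1,0,0,0,0,0,0]'
python3 - <<'E'
from h import *
togo([.585,-.231,.188],88)
T=ctrl.get_image("top");S=ctrl.get_image("side")
c=cv2.resize(T["image"][110:200,300:420],None,fx=4,fy=4,interpolation=2);d=cv2.resize(S["image"][60:180,220:320],None,fx=3,fy=3,interpolation=2)
cv2.imwrite("pics/g1.png",np.hstack([c,d]))
E
```

```text
t: 3.55
tool_pos: [0.5857, -0.2271, 0.3001]
tool_rot: [-2.253, -2.187, -0.0]
contact_force: [-0.4, -0.1, 0.3]
opening: 0.0854
t 3.55 tcp [ 0.5857 -0.2271  0.3001] f [-0.4 -0.1  0.3] open 0.0854 shift mm [ -4.1  -0.5 112.1] turn [-0.1 -0.1  0.3]
```

View pics/g1.png

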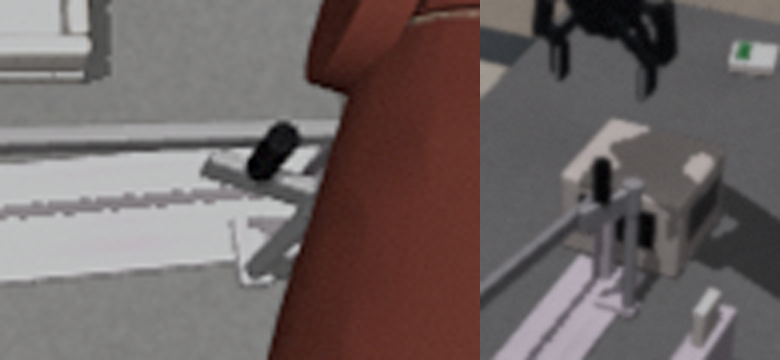

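The knob shows at crop (272,150), below and between the open fingers. I descend and pinch it.

```bash
python3 -m jog '[1,-0.004,0,0.03,0,0,0, 1,0,0,0.04,0,0,0, 1,0,0,0.03,0,0,0, 1,0,0,0.012,0,0,0, 1,0,0,0,0,0,0, 0,0,0,0,0,0,0, 0,0,0,0,0,0,0, 0,0,0,0,0,0,0, 0,0,0,0,0,0,0, 0,0,0,0,0,0,0]' 25
python3 - <<'E'
from h import *
import numpy as np
togo([.585,-.231,.188],88)
p=ctrl.get_obs()["tool_pos"];pv=np.array([.560,-.2667]);d=p[:2]-pv;print(np.hypot(*d),np.arctan2(d[1],d[0])+.038)
E
```

```text
t: 4.9
tool_pos: [0.5839, -0.2344, 0.19]
tool_rot: [2.256, 2.186, -0.0]
contact_force: [-3.0, 0.2, 3.0]
opening: 0.0195
t 4.90 tcp [ 0.5839 -0.2344  0.19  ] f [-3.   0.2  3. ] open 0.0195 shift mm [3.4 1.  2. ] turn [0.  0.  0.2]
0.04019825790875424 0.9729807487805964
```

```bash
python3 -m jog '[0,-0.0042,0.0051,0,0,0,9.5, 0,-0.0042,0.0051,0,0,0,9.5, 0,-0.0042,0.0051,0,0,0,9.5, 0,-0.0042,0.0051,0,0,0,9.5, 0,-0.0042,0.0051,0,0,0,9.5, 0,-0.0042,0.0051,0,0,0,9.5, 0,0,0,0,0,0,0]'
python3 - <<'E'
from h import *
togo([.605,-.2684,.19],31)
o=ctrl.get_obs();print(o["wrist_torque"])
S=ctrl.get_image("side");T=ctrl.get_image("top")
d=cv2.resize(S["image"][60:210,220:320],None,fx=4,fy=4,interpolation=2)
cv2.imwrite("pics/g2.png",d)
E
```

```text
t: 5.78
tool_pos: [0.5982, -0.2679, 0.1899]
tool_rot: [-3.023, -0.841, 0.006]
contact_force: [-8.9, 4.2, 7.3]
opening: 0.0194
t 5.78 tcp [ 0.5982 -0.2679  0.1899] f [-8.9  4.2  7.3] open 0.0194 shift mm [ 5.5  3.9 -0.1] turn [-0.3  0.1  0.1]
[ 0.587559    1.29928609 -0.1345606 ]
```

View pics/g2.png

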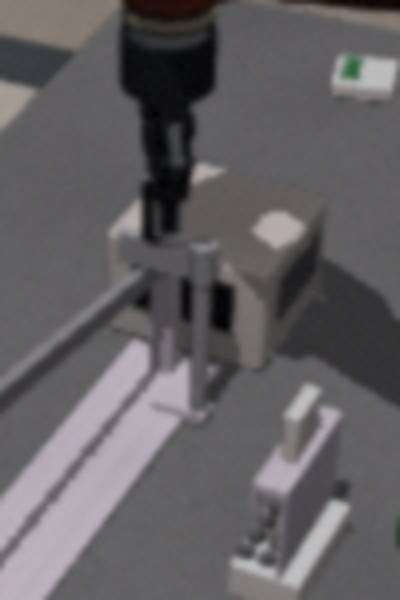

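```bash
python3 -m jog '[0,-0.001,0.0017,0,0,0,0, 0,0,0,0,0,0,0, 0,0,0,0,0,0,0]'
```

```text
t: 6.25
tool_pos: [0.5985, -0.269, 0.1899]
tool_rot: [-3.021, -0.843, 0.005]
contact_force: [-8.9, 6.3, 7.6]
opening: 0.0192
```

```bash
python3 -m jog '[0,-0.0015,0.0026,0,0,0,0, 0,0,0,0,0,0,3, 0,0,0,0,0,0,0]'
```

```text
t: 6.62
tool_pos: [0.5982, -0.2697, 0.1898]
tool_rot: [-3.037, -0.766, 0.006]
contact_force: [-11.3, 12.5, 9.4]
opening: 0.0192
```

It's firm against the limit. I release, rise and turn back.

```bash
python3 -m jog '[1,0,0,0,0,0,0, 1,0,0,0,0,0,0, 1,0,0,0,0,0,0, 1,0,0,-0.04,0,0,0, 1,0,0,-0.05,0,0,0, 1,0,0,-0.03,0,0,-9.8, 1,0,0,0,0,0,-9.8, 1,0,0,0,0,0,-9.8, 1,0,0,0,0,0,-9.8, 1,0,0,0,0,0,-9.8]'
python3 -m jog '[1,0,0,0,0,0,-8.9, 1,0,0,0,0,0,0]'
python3 - <<'E'
from h import *
togo([.4224,-.1228,.30],86.7)
T=ctrl.get_image("top");S=ctrl.get_image("side")
rp=[.6213,-.0938,-.0383]
print([ (np.round(b["box"],1),b["p"]) for b in ctrl.boxes_of("gate_knob",S)+ctrl.boxes_of("gate_knob",T)])
for P in (T,S): print(proj(P,[[.605,-.2684,.193],[.605-.0,-.2684,.218]]).round(1))
cv2.imwrite("pics/g3.png",cv2.resize(S["image"][80:230,220:320],None,fx=4,fy=4,interpolation=2))
E
```

```text
t: 7.88
tool_pos: [0.6, -0.2739, 0.3091]
tool_rot: [2.45, 1.966, 0.0]
contact_force: [0.3, -0.6, -0.3]
opening: 0.085
t: 8.12
tool_pos: [0.6, -0.2738, 0.3091]
tool_rot: [-2.298, -2.142, 0.0]
contact_force: [-0.3, -0.8, -0.2]
opening: 0.0851
t 8.12 tcp [ 0.6    -0.2738  0.3091] f [-0.3 -0.8 -0.2] open 0.0851 shift mm [ 138.2 -187.8    9.1] turn [-0.  -0.  -0.7]
[(array([262.3, 116.9,  27.4,  24.6]), 0.76)]
[[382.3 138.3]
 [385.9 134. ]]
[[259.  113.7]
 [259.1 107.1]]
```

View pics/g3.png

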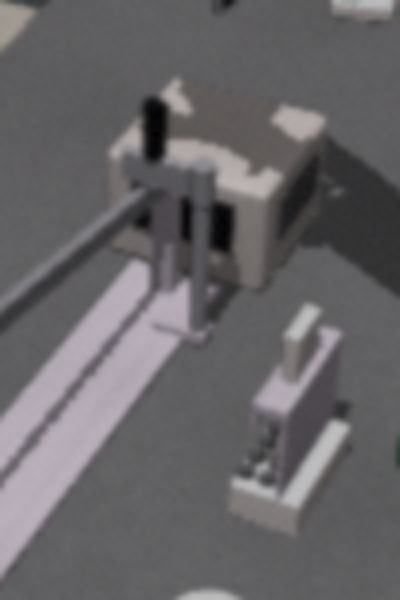

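Knob middle is at crop (154,130), i.e. (258.5,112.5) full, against the predicted shut position (259,113.7). The gate is shut, so I go on to the long carrier.

```bash
python3 -m jog '[1,0.025,-0.034,0,0,0,-0.7, 1,0.028,-0.038,0,0,0,0, 1,0.03,-0.04,0,0,0,0, 1,0.028,-0.038,0,0,0,0, 1,0.027,-0.038,0,0,0,0, 1,0,0,0,0,0,0]'
python3 - <<'E'
from h import *
togo([.4224,-.1228,.30],86.7)
T=ctrl.get_image("top");S=ctrl.get_image("side")
print([ (np.round(b["box"],1),b["p"]) for b in ctrl.boxes_of("long_grip",S)])
p=ctrl.get_obs()["tool_pos"];print(proj(S,[[p[0],p[1],.168],[.4224,-.1228,.168],p]))
cv2.imwrite("pics/l1.png",cv2.resize(S["image"][70:220,220:340],None,fx=4,fy=4,interpolation=2))
E
```

```text
t: 9.07
tool_pos: [0.4191, -0.1236, 0.3098]
tool_rot: [2.281, 2.157, 0.001]
contact_force: [1.1, 0.1, 0.3]
opening: 0.0855
t 9.07 tcp [ 0.4191 -0.1236  0.3098] f [1.1 0.1 0.3] open 0.0855 shift mm [1.  3.2 9.8] turn [0.1 0.  0.1]
[(array([340.1, 179.8,  41.1,  52.3]), 0.91), (array([293.1, 184.9,  29.1,  56.7]), 0.83)]
[[296.4111689  158.26966534]
 [295.61737249 158.60224894]
 [300.04745205 118.14596143]]
```

View pics/l1.png

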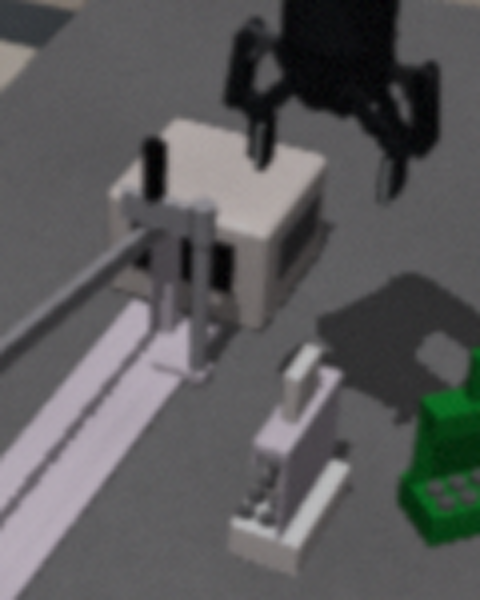

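```bash
python3 -m jog '[1,0.001,0.003,0.04,0,0,0, 1,0,0,0.05,0,0,0, 1,0,0,0.045,0,0,0, 1,0,0,0.03,0,0,0, 1,0,0,0.014,0,0,0, 1,0,0,0,0,0,0, 0,0,0,0,0,0,0, 0,0,0,0,0,0,0, 0,0,0,0,0,0,0, 0,0,0,0,0,0,0]' 50
python3 -m jog '[0,0,0,0,0,0,0, 0,0,0,-0.02,0,0,0, 0,0,0,-0.03,0,0,0, 0,0,0,0,0,0,0]'
python3 - <<'E'
from h import *
togo([.4224,-.1228,.30],86.7)
T=ctrl.get_image("top");S=ctrl.get_image("side")
cv2.imwrite("pics/l2.png",np.hstack([cv2.resize(S["image"][100:230,240:340],None,fx=4,fy=4,interpolation=2),cv2.resize(T["image"][160:290,290:390],None,fx=4,fy=4,interpolation=2)]))
E
```

```text
t: 10.48
tool_pos: [0.4235, -0.1242, 0.1309]
tool_rot: [2.282, 2.158, 0.0]
contact_force: [-6.9, 1.2, 4.0]
opening: 0.0135
t: 10.98
tool_pos: [0.4245, -0.1246, 0.1819]
tool_rot: [2.28, 2.156, 0.002]
contact_force: [-0.3, -0.8, -3.8]
opening: 0.0135
t 10.97 tcp [ 0.4245 -0.1246  0.1819] f [-0.3 -0.8 -3.8] open 0.0135 shift mm [   1.5   -1.8 -118.1] turn [0.2 0.1 0.1]
```

View pics/l2.png

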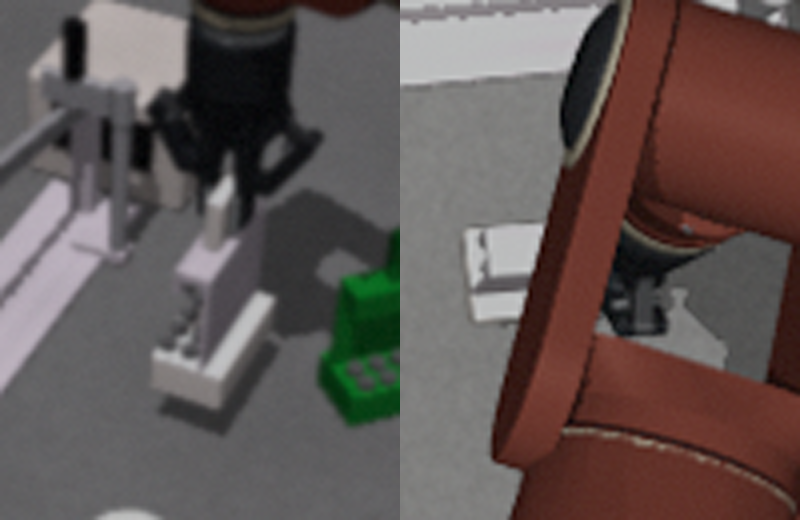

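The long carrier is lifted: in the left crop its tray clears the bench at (215,370), and its hook faces the rail. I raise it and carry it to the staging point on the rail's -x side.

```bash
python3 -m jog '[0,0,0,-0.03,0,0,0, 0,0,0,-0.032,0,0,0, 0,0.03,0.022,0,0,0,0, 0,0.04,0.031,0,0,0,0, 0,0.04,0.031,0,0,0,0, 0,0.037,0.028,0,0,0,0, 0,0,0,0,0,0,-1.1, 0,0,0,0,0,5,0, 0,0,0,0,0,5,0, 0,0,0,0,0,0,0]'
python3 - <<'E'
from h import *
togo([.5455,.0162,.2437],87.8)
T=ctrl.get_image("top");S=ctrl.get_image("side")
cv2.imwrite("pics/l3.png",np.hstack([cv2.resize(S["image"][100:250,180:300],None,fx=4,fy=4,interpolation=2),cv2.resize(T["image"][110:260,230:310],None,fx=4,fy=4,interpolation=2)]))
E
```

```text
t: 12.32
tool_pos: [0.5422, 0.0149, 0.24]
tool_rot: [-2.172, -2.088, -0.185]
contact_force: [0.2, -0.7, -3.0]
opening: 0.0134
t 12.32 tcp [0.5422 0.0149 0.24  ] f [ 0.2 -0.7 -3. ] open 0.0134 shift mm [ 2.1  3.2 -3.4] turn [-0.2 -9.9 -0.1]
```

View pics/l3.png

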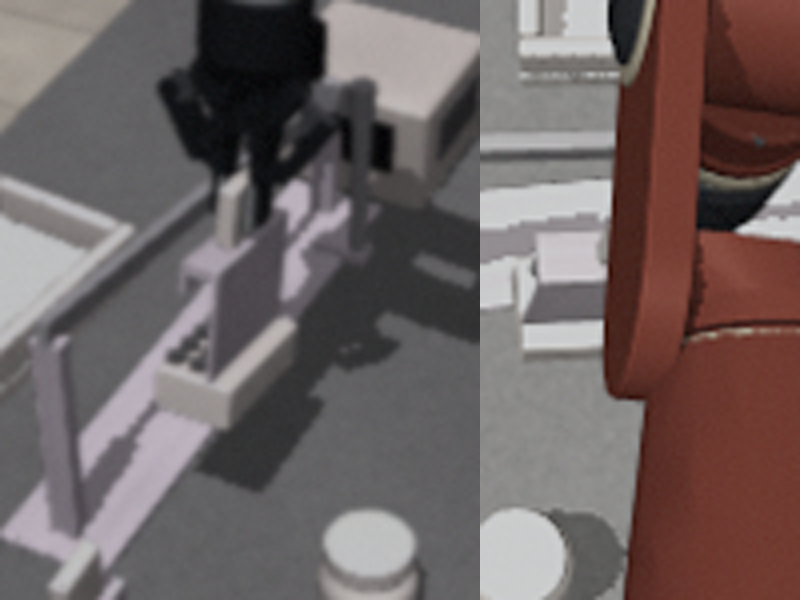

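The carrier is tilted parallel to the bar, with its hook facing it (left crop, roof at (225,262), bar to its left). I move across, then feel for the plate touching the bar.

```bash
python3 -m jog '[0,0.002,0.02,-0.0035,0,0,0, 0,0,0.025,0,0,0,0, 0,0,0.02,0,0,0,0, 0,0,0.01,0,0,0,0, 0,0,0,0,0,0,0]'; python3 -m jog '[0,0,0.004,0,0,0,0, 0,0,0,0,0,0,0]'; python3 -m jog '[0,0,0.004,0,0,0,0, 0,0,0,0,0,0,0]';python3 -m jog '[0,0,0.003,0,0,0,0, 0,0,0,0,0,0,0]'
```

```text
t: 13.05
tool_pos: [0.6183, 0.0153, 0.2457]
tool_rot: [-2.17, -2.092, -0.188]
contact_force: [-0.3, -0.6, -3.4]
opening: 0.0137
t: 13.3
tool_pos: [0.6222, 0.0149, 0.2462]
tool_rot: [-2.17, -2.092, -0.19]
contact_force: [0.6, 0.4, -3.3]
opening: 0.0131
t: 13.55
tool_pos: [0.6265, 0.0147, 0.2462]
tool_rot: [-2.171, -2.092, -0.19]
contact_force: [-0.9, 0.3, -2.9]
opening: 0.0136
t: 13.8
tool_pos: [0.6296, 0.0146, 0.2461]
tool_rot: [-2.17, -2.092, -0.19]
contact_force: [-0.1, -0.1, -3.3]
opening: 0.0135
```

```bash
python3 -m jog '[0,0,0.002,0,0,0,0, 0,0,0,0,0,0,0]'; python3 -m jog '[0,0,0.002,0,0,0,0, 0,0,0,0,0,0,0]';python3 -m jog '[0,0,0.0015,0,0,0,0, 0,0,0,0,0,0,0]'
```

```text
t: 14.05
tool_pos: [0.6315, 0.0145, 0.2461]
tool_rot: [-2.17, -2.092, -0.19]
contact_force: [0.5, -0.2, -3.6]
opening: 0.0134
t: 14.3
tool_pos: [0.6325, 0.0146, 0.2455]
tool_rot: [-2.169, -2.091, -0.187]
contact_force: [-4.1, -0.0, -1.9]
opening: 0.0132
t: 14.55
tool_pos: [0.6329, 0.0146, 0.245]
tool_rot: [-2.167, -2.089, -0.183]
contact_force: [-7.7, -0.4, -2.8]
opening: 0.0135
```

```bash
python3 -m jog '[0,0,-0.008,0,0,0,0, 0,0,0,0,0,0,0, 0,-0.0017,0,0.0098,0,0,0, 0,-0.0017,0,0.0098,0,0,0, 0,-0.001,0,0.006,0,0,0, 0,0,0,0,0,0,0]'; python3 -m jog '[0,-0.0007,0,0.004,0,0,0, 0,0,0,0,0,0,0]';python3 -m jog '[0,-0.0005,0,0.003,0,0,0, 0,0,0,0,0,0,0]'
```

```text
t: 15.3
tool_pos: [0.6264, 0.0149, 0.2188]
tool_rot: [-2.169, -2.091, -0.188]
contact_force: [0.1, 0.0, -4.4]
opening: 0.0133
t: 15.55
tool_pos: [0.6269, 0.0148, 0.2159]
tool_rot: [-2.17, -2.092, -0.19]
contact_force: [0.6, -0.0, -2.8]
opening: 0.0138
t: 15.8
tool_pos: [0.6268, 0.0148, 0.2128]
tool_rot: [-2.17, -2.092, -0.189]
contact_force: [-0.8, 0.0, -3.4]
opening: 0.0134
```

```bash
python3 -m jog '[0,-0.0003,0,0.002,0,0,0, 0,0,0,0,0,0,0]'; python3 -m jog '[0,-0.0003,0,0.0015,0,0,0, 0,0,0,0,0,0,0]';python3 -m jog '[0,-0.0002,0,0.001,0,0,0, 0,0,0,0,0,0,0]'
```

```text
t: 16.05
tool_pos: [0.6268, 0.0149, 0.2108]
tool_rot: [-2.17, -2.092, -0.189]
contact_force: [-0.1, 0.1, -3.8]
opening: 0.0132
t: 16.3
tool_pos: [0.6272, 0.0147, 0.2099]
tool_rot: [-2.171, -2.093, -0.19]
contact_force: [0.5, -0.6, -2.5]
opening: 0.0131
t: 16.55
tool_pos: [0.6276, 0.0146, 0.2097]
tool_rot: [-2.172, -2.094, -0.192]
contact_force: [0.9, -0.2, 2.3]
opening: 0.0134
```

On the bar with about 5 N of contact. I release and back out.

```bash
python3 -m jog '[1,0,0,0,0,0,0, 1,0,0,0,0,0,0, 1,0,0,0,0,0,0, 1,0,0,0,0,0,0, 1,0,0,-0.03,0,0,0, 1,0,0,-0.05,0,0,0, 1,0,0,-0.03,0,-5,0, 1,0,0,0,0,-5,0, 1,0,0,0,0,0,0, 1,0,0,0,0,0,0]'
python3 - <<'E'
from h import *
togo([.53,.284,.30],89)
T=ctrl.get_image("top");S=ctrl.get_image("side")
rp=np.array([.6213,-.0938]);c,s=np.cos(-.0383),np.sin(-.0383)
q=lambda x,y,z:[rp[0]+c*x-s*y,rp[1]+s*x+c*y,z]
h=q(0,-114,.155)
a=np.radians(10);f=q(0,-114-.045*0+.0,.155+.053)
print("expected fin top at rest side",proj(S,[q(.0,-.114+-.053*np.sin(a),.155+.053)]).round(1),proj(S,[q(0,-.114,.155)]))
for P in(T,S): print([(np.round(b["box"],1).tolist(),round(b["p"],2)) for b in ctrl.boxes_of("long_grip",P)],[(np.round(b["box"],1).tolist(),round(b["p"],2)) for b in ctrl.boxes_of("short_grip",P)])
cv2.imwrite("pics/l4.png",np.hstack([cv2.resize(S["image"][80:310,170:300],None,fx=2.6,fy=2.6,interpolation=2),cv2.resize(T["image"][110:260,130:300],None,fx=2.6,fy=598/150,interpolation=2)]))
E
```

```text
t: 17.8
tool_pos: [0.6259, -0.0042, 0.3157]
tool_rot: [-2.26, -2.179, 0.001]
contact_force: [0.5, 0.7, -0.1]
opening: 0.0853
t 17.80 tcp [ 0.6259 -0.0042  0.3157] f [ 0.5  0.7 -0.1] open 0.0853 shift mm [ 284.5 -106.4   16.2] turn [-0.1 -0.1 -1.1]
expected fin top at rest side [[249.4 116.8]] [[248.08413064 131.98917602]]
[([367.6, 274.7, 54.6, 43.6], 0.91), ([351.8, 150.8, 53.3, 35.5], 0.8)] [([169.7, 211.4, 40.0, 32.7], 0.76), ([161.8, 255.5, 43.0, 29.0], 0.76)]
[([246.0, 145.1, 32.7, 55.9], 0.83), ([339.2, 180.6, 43.1, 48.1], 0.79)] [([235.2, 287.8, 29.0, 63.4], 0.87), ([202.5, 266.7, 32.6, 60.6], 0.8)]
```

View pics/l4.png

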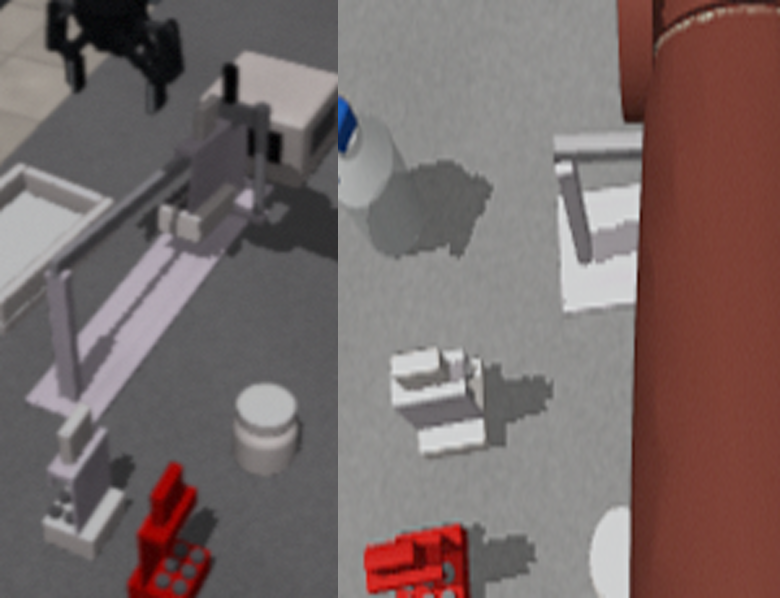

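The long carrier hangs against the stop (left crop (215,160)). The short white one stands at (80,480), with the red one beside it at (165,530). I refine the short pose without the doubtful tray-bottom picks.

```bash
python3 - <<'E'
from fit import *
print(fit([((151.25,211.5),(-14,35,123)),((179.5,208.25),(-14,-35,123)),((159.75,201.25),(0,0,170))],
 [((202.4,287),(-30,35,35)),((217.6,269.4),(-30,-35,35)),((188.6,260.4),(14,35,123)),((198,263.6),(-14,35,123)),((211,245),(-14,-35,123))],[.5,.2,0]))
print(tri(T,(159.75,201.25),S,(199,240)))
print("red",tri(T,(161,240),S,(238,265)), atz(T,139,165,.1), "sprayer")
E
```

```text
(array([ 0.5295,  0.2825, -0.0223]), array([[-1.3239,  0.1121],
       [-1.5318,  0.3051],
       [-1.3859, -0.8114],
       [ 3.2321,  0.0134],
       [ 0.8567, -1.6871],
       [-0.5209, -1.0033],
       [-0.1544, -0.4143],
       [ 0.5619, -1.0449]]))
(array([0.5292, 0.281 , 0.1647]), np.float64(0.0014165788394215524))
red (array([0.4303, 0.2899, 0.1327]), np.float64(0.020347918162551187)) [0.6513 0.3459 0.1   ] sprayer
```

```bash
python3 -m jog '[1,0.04,-0.014,0,0,0,-1, 1,0.048,-0.018,0,0,0,0, 1,0.05,-0.02,0,0,0,0, 1,0.05,-0.02,0,0,0,0, 1,0.05,-0.018,0,0,0,0, 1,0.042,-0.016,0,0,0,0, 1,0,0,0,0,0,0]'
python3 - <<'E'
from h import *
togo([.5305,.2815,.131],88.8)
S=ctrl.get_image("side");T=ctrl.get_image("top")
for P in (S,T): print([(np.round(b["box"],1).tolist(),round(b["p"],2)) for b in ctrl.boxes_of("short_grip",P)])
p=ctrl.get_obs()["tool_pos"];print(proj(S,[p,[.5305,.2815,.168]]))
E
```

```text
t: 18.98
tool_pos: [0.5252, 0.2803, 0.3168]
tool_rot: [-2.238, -2.204, -0.0]
contact_force: [-0.5, -0.8, -0.5]
opening: 0.0854
t 18.98 tcp [0.5252 0.2803 0.3168] f [-0.5 -0.8 -0.5] open 0.0854 shift mm [  1.2   5.3 185.8] turn [-0.  -0.   0.3]
[([202.4, 265.5, 31.1, 59.4], 0.98), ([235.4, 288.5, 35.2, 60.2], 0.58), ([263.9, 124.7, 20.0, 13.5], 0.49)]
[([173.8, 211.6, 33.5, 33.1], 0.72), ([173.6, 254.2, 16.8, 26.5], 0.7)]
[[196.40523112 193.89838235]
 [198.60803057 239.16880394]]
```

```bash
python3 -m jog '[1,0.001,0.005,0.04,0,0,0, 1,0,0,0.05,0,0,0, 1,0,0,0.05,0,0,0, 1,0,0,0.03,0,0,0, 1,0,0,0.016,0,0,0, 1,0,0,0,0,0,0, 0,0,0,0,0,0,0, 0,0,0,0,0,0,0, 0,0,0,0,0,0,0, 0,0,0,0,0,0,0]' 50
python3 -m jog '[0,0,0,0,0,0,0, 0,0,0,-0.02,0,0,0, 0,0,0,-0.03,0,0,0, 0,0,0,0,0,0,0]'
python3 - <<'E'
from h import *
c,s=np.cos(-.0383),np.sin(-.0383)
# hook x=0 seen by touch: tcp x .627 at y .0148 ; stage 80 mm to -x, tcp 107 mm up-rail
togo([.627-.080*c+.0,.0162+.003,.2437],87.8)
S=ctrl.get_image("side")
print([(np.round(b["box"],1).tolist(),round(b["p"],2)) for b in ctrl.boxes_of("short_grip",S)])
E
```

```text
t: 20.42
tool_pos: [0.5315, 0.2791, 0.1314]
tool_rot: [2.243, 2.2, 0.001]
contact_force: [-3.4, 0.2, 4.5]
opening: 0.0133
t: 20.92
tool_pos: [0.5334, 0.2796, 0.1848]
tool_rot: [2.241, 2.198, 0.01]
contact_force: [-0.1, 0.7, -0.7]
opening: 0.0132
t 20.93 tcp [0.5334 0.2796 0.1848] f [-0.1  0.7 -0.7] open 0.0132 shift mm [-260.    19.1  -59.4] turn [ 0.4 -0.1  1.1]
[([200.2, 253.7, 33.1, 57.7], 0.72), ([234.4, 288.9, 30.4, 58.6], 0.66)]
```

```bash
python3 -m jog '[0,0,0,-0.03,0,0,0, 0,-0.02,0,-0.03,0,0,1.1, 0,-0.05,0.002,0,0,0,0, 0,-0.05,0.003,0,0,0,0, 0,-0.05,0.003,0,0,0,0, 0,-0.05,0.003,0,0,0,0, 0,-0.04,0.003,0,0,0,0, 0,0,0,0,0,5,0, 0,0,0,0,0,5,0, 0,0,0,0,0,0,0]'
python3 - <<'E'
from h import *
togo([.547,.0192,.2437],87.8)
S=ctrl.get_image("side");T=ctrl.get_image("top")
for P in (S,T): print([(np.round(b["box"],1).tolist(),round(b["p"],2)) for b in ctrl.boxes_of("short_grip",P)])
cv2.imwrite("pics/s1.png",np.hstack([cv2.resize(S["image"][80:230,180:300],None,fx=4,fy=4,interpolation=2)]))
E
```

```text
t: 22.28
tool_pos: [0.5348, 0.0174, 0.2387]
tool_rot: [-2.174, -2.086, -0.186]
contact_force: [-0.1, -0.4, -1.3]
opening: 0.0135
t 22.27 tcp [0.5348 0.0174 0.2387] f [-0.1 -0.4 -1.3] open 0.0135 shift mm [ 3.2 12.1 -4.6] turn [ -0.2 -10.   -0.2]
[([237.8, 289.2, 28.9, 61.1], 0.85), ([238.2, 177.1, 29.9, 62.9], 0.78), ([242.1, 172.9, 121.9, 142.1], 0.67)]
[([253.0, 188.2, 13.7, 34.2], 0.88), ([161.1, 256.1, 39.9, 26.2], 0.74)]
```

```bash
python3 -m jog '[0,0.003,0.02,-0.0046,0,0,0, 0,0,0.025,0,0,0,0, 0,0,0.025,0,0,0,0, 0,0,0.015,0,0,0,0, 0,0,0.007,0,0,0,0, 0,0,0,0,0,0,0]'; python3 -c "
from h import *
togo([.627,.0165,.2187],87.8)"
```

```text
t: 23.22
tool_pos: [0.6276, 0.0174, 0.2457]
tool_rot: [-2.172, -2.09, -0.189]
contact_force: [0.3, -0.5, -1.8]
opening: 0.0137
t 23.23 tcp [0.6276 0.0174 0.2457] f [ 0.3 -0.5 -1.8] open 0.0137 shift mm [-5.6 -0.6 26.4] turn [ -0. -10.   0.]
```

```bash
python3 -m jog '[0,-0.0017,-0.0005,0.0098,0,0,0, 0,-0.0017,0,0.0098,0,0,0, 0,-0.0017,0,0.0098,0,0,0, 0,0,0,0,0,0,0]'; python3 -m jog '[0,-0.0005,0,0.003,0,0,0, 0,0,0,0,0,0,0]';python3 -m jog '[0,-0.0003,0,0.0015,0,0,0, 0,0,0,0,0,0,0]';python3 -m jog '[0,-0.0002,0,0.001,0,0,0, 0,0,0,0,0,0,0]'
```

```text
t: 23.72
tool_pos: [0.6262, 0.0173, 0.2141]
tool_rot: [-2.171, -2.088, -0.187]
contact_force: [-0.5, -0.2, -1.1]
opening: 0.0137
t: 23.98
tool_pos: [0.6273, 0.0172, 0.2131]
tool_rot: [-2.172, -2.09, -0.19]
contact_force: [0.0, 0.5, -1.5]
opening: 0.0131
t: 24.22
tool_pos: [0.6273, 0.0172, 0.2115]
tool_rot: [-2.172, -2.09, -0.19]
contact_force: [0.3, 0.6, -1.3]
opening: 0.0134
t: 24.48
tool_pos: [0.6274, 0.0172, 0.2106]
tool_rot: [-2.173, -2.09, -0.19]
contact_force: [-1.0, 1.2, -1.0]
opening: 0.0137
```

```bash
python3 -m jog '[0,-0.0001,0,0.0008,0,0,0, 0,0,0,0,0,0,0]';python3 -m jog '[0,-0.0001,0,0.0008,0,0,0, 0,0,0,0,0,0,0]'
```

```text
t: 24.72
tool_pos: [0.6278, 0.0172, 0.2106]
tool_rot: [-2.173, -2.091, -0.192]
contact_force: [0.7, -1.1, 3.2]
opening: 0.0134
t: 24.98
tool_pos: [0.6281, 0.0171, 0.2106]
tool_rot: [-2.174, -2.092, -0.193]
contact_force: [-0.1, -1.6, 6.0]
opening: 0.0135
```

```bash
python3 -m jog '[1,0,0,0,0,0,0, 1,0,0,0,0,0,0, 1,0,0,0,0,0,0, 1,0,0,0,0,0,0, 1,0,0,-0.03,0,0,0, 1,0,0,-0.05,0,0,0, 1,0,0,-0.05,0,0,0, 1,0,0,0,0,0,0, 1,0,0,0,0,0,0, 1,0,0,0,0,0,0]'
python3 -m jog '[1,0,0,0,0,0,0, 1,0,0,0,0,0,0, 1,0,0,0,0,0,0, 1,0,0,0,0,0,0]'
python3 - <<'E'
from h import *
S=ctrl.get_image("side")
rp=np.array([.6213+.0015,-.0938]);c,s=np.cos(-.0383),np.sin(-.0383);a=np.radians(10)
def q(y,dx,dy,dz): # carrier-frame point, hook at rail y
    yy=y+dy*np.cos(a)-dz*np.sin(a);z=.175+.1763*y+dy*np.sin(a)+dz*np.cos(a)
    return [rp[0]+c*dx-s*yy,rp[1]+s*dx+c*yy,z]
I=cv2.resize(S["image"][80:220,180:300],None,fx=4,fy=4,interpolation=2)
for y,L,col in((-.114,.055,(0,255,255)),(-.026,.035,(0,0,255))):
    for X in ((.014,L,.008),(-.014,L,.008),(-.014,-L,.008),(-.03,L,-.08),(-.03,-L,-.08),(0,.0225,.053)):
        u=(proj(S,[q(y,*X)])[0]-[180,80])*4;cv2.circle(I,tuple(int(v) for v in u),3,col,1)
cv2.imwrite("pics/fin.png",I)
for n in("long_grip","short_grip","jar","sprayer","gate_knob"): print(n,[(np.round(b["box"],1).tolist(),round(b["p"],2)) for b in ctrl.boxes_of(n,S)])
E
```

```text
t: 26.22
tool_pos: [0.6257, -0.005, 0.3343]
tool_rot: [-2.17, -2.088, -0.187]
contact_force: [0.6, 0.2, -0.0]
opening: 0.0852
t: 26.72
tool_pos: [0.6264, -0.0052, 0.3368]
tool_rot: [-2.172, -2.09, -0.19]
contact_force: [-0.2, 0.3, -0.6]
opening: 0.0852
long_grip [([339.9, 181.8, 41.9, 53.6], 0.73), ([250.6, 144.4, 17.3, 53.4], 0.58)]
short_grip [([235.4, 288.0, 32.2, 58.7], 0.83), ([232.4, 155.7, 27.2, 55.5], 0.79)]
jar [([271.4, 243.3, 27.6, 30.1], 0.7)]
sprayer [([138.7, 259.9, 30.5, 58.6], 0.85)]
gate_knob [([266.1, 117.9, 16.0, 30.0], 0.64), ([250.8, 144.4, 22.1, 48.0], 0.42)]
```

View pics/fin.png

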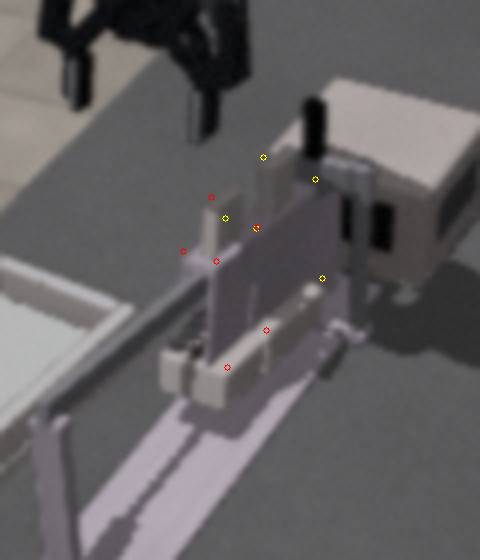

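The short carrier rests against the long one, and both match the predicted rest markers. I check that nothing moves, then hand in.

```bash
python3 - <<'E'
from h import *
globals()
a=ctrl.get_image("side")["image"].astype(int);np.save("a.npy",a)
E
python3 -m jog '[1,0,0,0,0,0,0, 1,0,0,0,0,0,0, 1,0,0,0,0,0,0, 1,0,0,0,0,0,0]' | head -1
python3 - <<'E'
from h import *
d=abs(ctrl.get_image("side")["image"].astype(int)-np.load("a.npy"))[105:185,215:275];print("max change",d.max(),d.mean())
print(ctrl.finish_job())
E
```

```text
t: 27.58
max change 21 1.1964583333333334
the job is handed in; nothing more can be done
None
```

I swung the end-stop arm shut until it pressed on its limit. I then set the long white carrier on the upper rail and released it, and it slid to the stop. I did the same with the short white one, which came to rest against the long. The job was handed in at about 27.6 s, and no verdict was reported.

- **Rest positions:** in the last side picture both carriers match their predicted rest poses to about 1–2 pixels (2–5 mm).
- **At rest:** two side frames half a second apart showed only small differences (mean 1.2 grey levels, largest 21), so I saw no movement.
- **Jar and sprayer:** the networks found both within about 3 pixels of where they started.
- **Not confirmed:** contact between the two carriers and the exact gate angle were judged only from the pictures.
- **Disagreements:** touching the bar put the rail about 1.5 mm further from the robot than the camera fit, and I used the touch value. Some picked points on the carriers were 2–3 pixels off their fits.

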